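# Run a fingertip along the specimen box to shut its lids

## Robot

A 6-joint arm with a two-finger parallel gripper is mounted at the origin on the work surface. World frame = base frame: x ahead of the robot, y to its left, z up, the work surface at z = 0. Lengths are in mm, angles in rad, forces in N, time in s.
With the tool pointing down it reaches from about 300 to 1000 mm from the base axis. Payload 5.1 kg.
Tool frame: the origin (TCP) lies between the finger pads, 19 mm behind the fingertips; this is the grasp point; z points along the fingers, y is the line along which they close (so a half turn about z gives the same grasp; the last joint's range is limited). The gripper opens to 95 mm and grips with 3 to 60 N. Pads are 20 mm wide; open, the fingers measure 119 mm over their backs; the gripper's body (75 mm by 180 mm) begins 59 mm behind the grasp point.
Start: joints at [1.111, 0.124, 1.65, -0, 1.367, -0.083], TCP at [239.185, 604.38, 233.456] pointing down, gripper open.
Joint ranges: [-2.61, 2.61], [-1.02, 2.33], [0.03, 2.71], [-1.35, 4.49], [0.32, 2.68], [-2.91, 2.91]. Speed limits (rad/s): [2.57, 2.57, 3.14, 3.14, 3.14, 3.14].

## Interface

Orientations are given as a unit quaternion [w, x, y, z].
In Python, from rig import status, camera, hand_in gives the robot as it stands.
- The arm moves only by the shell command python3 -m inch 'ROWS' [OPENING] [FORCE]. ROWS is JSON, a list of rows, each a list of 4 numbers: the shift along the world's x, y, z in cm, then the turn about the world's z in degrees. In form: [[x, y, z, spin], ...]. A call has 1 to 12 rows; each row shifts and turns the commanded pose from where the row before left it; what a row does not reach is not made up. A row lasts 1/10 s, in which the tool goes at most 50 mm and 8.59 degrees, less where a joint would pass 70% of its speed; a pose out of reach is approached as far as the arm can. A call is refused whole if a number of a shift passes 5 or a number of a turn 8.59, either way. A call with a gripper value outside its range is refused whole. OPENING is the closure, from 0 (fully open) to 1 (shut), set as the call begins (- or left out, the last holds). The fingers move at their own pace and stop on an object; FORCE is the grip in N (left out, the last holds). Time passes only in rows, so rows that do not move let the fingers close. It gives the time, the measured TCP pose, the force, the opening and the grip force at its end, in the units of the state.
- status.sense(): the state, without advancing time (a new reading comes with each control period).
- camera(name): name is "scene" or "top" or "wrist"; returns a dict with "color" (480x640x3 uint8, red, green, blue), "fx", "fy", "cx", "cy" (pixels), "camera_from_world" (4x4, takes a point from world to camera coordinates); the wrist camera has in their place "T_tool_cam" (4x4, takes a point from camera to tool coordinates, whose origin is the TCP and whose axes are the flange's). Camera axes: x right, y down, z forward; pixel columns grow to the right and rows downward; lengths in mm; the calibration is good to about 2 mm. A picture is of the moment at which its call begins: read the wrist's pose just before it. There is no depth.
- hand_in(): hands the job in; it is judged then, once.
The state is a dict: "clock": time; "joints": joint angles; "dq": joint speeds; "effort": joint torques, N m; "tcp_pos": TCP position; "tool_rot": TCP orientation; "ft_force": force on the tool from outside, world axes, zero at the start; "wrist_torque": the same for the moment, N m; "grip_width": finger opening in mm; "grip_force": force on a finger pad.
Only numpy, scipy, OpenCV 4.12 (cv2) and the standard library are available. Lean on these libraries where they do the work, as an engineer would, in place of code of your own. Each camera call takes 0.05 s, during which the arm holds its last target. There are 200 camera calls.

## Task

The long specimen box with the five flip lids can be closed: with your fingertips together, run them lightly along the row of standing lids in one unbroken pass, coming from the hinge side so that each lid folds over and shuts in turn, and go on until the last one is shut. Only brush the lids: do not grip, lift, tip, shove or press hard on the box. Leave the short three-lid box with its lids standing open, and everything else where it is.

Things in the scene. Friction and masses are not known exactly. Their poses are not given: they have to be found in the camera images.
- long_box: long specimen box, ivory plastic, 198 x 50 mm (its x, y), 28 mm high, 0.5 kg, loose on the table, at any yaw. Five compartments in a row along x, 38 mm pitch, each with a flip lid standing open. Every lid is hinged on its -x edge, so +x is the way the lids fold shut. Shut, their tops lie 31 mm above the table (a 2.5 mm higher rib at each free end). Origin: centre of its underside, z up
- row_start (a point): where the row begins: hinge line of lid 1 of the long box, middle of its width, 28 mm above the table (box x = -93.5 mm)
- row_end (a point): where the row ends: free end of lid 5 when shut, middle of the width, 31 mm above the table (box x = +93.5 mm). The pass goes from row_start to row_end
- lid1 (a joint): opening angle (rad) of lid 1 of the long box, counted from the box's -x end: 0 shut flat, stop at 1.4; starts between 1.0 and 1.25, its free end then up to 63 mm above the table, its outer face turned to the box's -x. Plastic, 35 x 46 x 3 mm, 15 g; its stiff hinge holds it standing above about 0.8, and once folded below about 0.7 it drops shut by its own weight; it needs well under 1 N
- lid2 (a joint): opening angle (rad) of lid 2 of the long box, counted from the box's -x end: 0 shut flat, stop at 1.4; starts between 1.0 and 1.25, its free end then up to 63 mm above the table, its outer face turned to the box's -x. Plastic, 35 x 46 x 3 mm, 15 g; its stiff hinge holds it standing above about 0.8, and once folded below about 0.7 it drops shut by its own weight; it needs well under 1 N
- lid3 (a joint): opening angle (rad) of lid 3 of the long box, counted from the box's -x end: 0 shut flat, stop at 1.4; starts between 1.0 and 1.25, its free end then up to 63 mm above the table, its outer face turned to the box's -x. Plastic, 35 x 46 x 3 mm, 15 g; its stiff hinge holds it standing above about 0.8, and once folded below about 0.7 it drops shut by its own weight; it needs well under 1 N
- lid4 (a joint): opening angle (rad) of lid 4 of the long box, counted from the box's -x end: 0 shut flat, stop at 1.4; starts between 1.0 and 1.25, its free end then up to 63 mm above the table, its outer face turned to the box's -x. Plastic, 35 x 46 x 3 mm, 15 g; its stiff hinge holds it standing above about 0.8, and once folded below about 0.7 it drops shut by its own weight; it needs well under 1 N
- lid5 (a joint): opening angle (rad) of lid 5 of the long box, counted from the box's -x end: 0 shut flat, stop at 1.4; starts between 1.0 and 1.25, its free end then up to 63 mm above the table, its outer face turned to the box's -x. Plastic, 35 x 46 x 3 mm, 15 g; its stiff hinge holds it standing above about 0.8, and once folded below about 0.7 it drops shut by its own weight; it needs well under 1 N
- short_box: short specimen box of the same make, 122 mm long (its x), 50 mm wide, 28 mm high, three flip lids of the same size standing open; loose, at any yaw; to be left as it is. Origin: centre of its underside. The two boxes may stand either way round, one left and one right of the middle, centres about 300 mm apart
- slid1 (a joint): opening angle (rad) of lid 1 of the short box, 0 shut, starts between 1.0 and 1.25; to be left standing
- slid2 (a joint): opening angle (rad) of lid 2 of the short box, 0 shut, starts between 1.0 and 1.25; to be left standing
- slid3 (a joint): opening angle (rad) of lid 3 of the short box, 0 shut, starts between 1.0 and 1.25; to be left standing
- oil_bottle: small amber immersion-oil bottle, 28 mm across, 55 mm tall, standing between the boxes on the robot's side; origin: centre of its underside; a bystander
- marker: felt marker pen, 135 mm long, 13 mm thick, lying flat between the boxes on the far side; origin: middle of its length on the table, x along the pen; a bystander
- water_bottle: clear glass bottle with metal cap, 64 mm across, 200 mm tall, far left of the boxes; origin: centre of its underside; a bystander
- beaker: clear plastic beaker, 60 mm across, 70 mm tall, on the left; origin: centre of its underside; a bystander
- stapler: stapler, 150 x 36 mm, 44 mm high, on the right; origin: centre of its underside, x along it; a bystander
- notes: block of sticky notes, 76 x 76 mm, 22 mm high, far right of the middle; origin: centre of its underside; a bystander
- slide_tray: flat tray with glass slides, 200 x 110 mm, 10 mm high, far right; origin: centre of its underside, x along its length; a bystander
There are look-alikes about, which are no part of the job. Leave any orange or red look-alike of the long_box alone.

How it is judged:
By the outcome, as a careful person would: the job done as asked, in the order asked, and still so for the second after the job is handed in, with the robot touching nothing.
It also fails if it takes over 40 s, if anything falls off the work surface, if the arm or the gripper's body presses on something with over 40 N, if the wrist force passes 120 N, or if a joint passes its speed limit or range.

## Working session

There is one attempt and no reset: what is moved stays moved. The work goes in short steps, Python scripts to look and compute and a shell command to move; the robot and the scene stay as the last step left them, time stands still between calls to the robot, and variables do not carry over. Pictures are saved under pics/ and viewed, at most 10 in all, crops included, and the job is handed in when it is done.

```bash
mkdir -p pics
python3 - <<'E'
from rig import status,camera
import cv2,pickle
s=status.sense();print(s['clock'],s['tcp_pos'],s['tool_rot'],s['grip_width'],s['ft_force'])
for n in("top","scene"):
    c=camera(n);pickle.dump(c,open(n+'.pkl','wb'));cv2.imwrite(f'pics/{n}.png',c['color'][:,:,::-1])
    print(n,c['fx'],c['cx'],c['cy'],c['camera_from_world'].round(3).tolist() if hasattr(c['camera_from_world'],'round') else c['camera_from_world'])
E
```

```text
0.0 [238.94352409 603.85841313 232.20704344] [-2.67687984e-04  1.87283801e-01  9.82305313e-01 -9.89040218e-04] 95.06673443598827 [0.13311216 0.97070467 0.17478566]
top 450.52386847017664 316.8274815297807 240.41071818118525 [[-0.007, -0.999, -0.031, 28.345], [-0.989, 0.011, -0.146, 554.597], [0.146, 0.03, -0.989, 889.936], [0.0, 0.0, 0.0, 1.0]]
scene 580.3820433674406 328.3836893533929 241.86187133394276 [[0.839, 0.543, -0.014, -465.302], [0.347, -0.557, -0.754, -150.112], [-0.418, 0.628, -0.656, 1402.455], [0.0, 0.0, 0.0, 1.0]]
```

View pics/top.png

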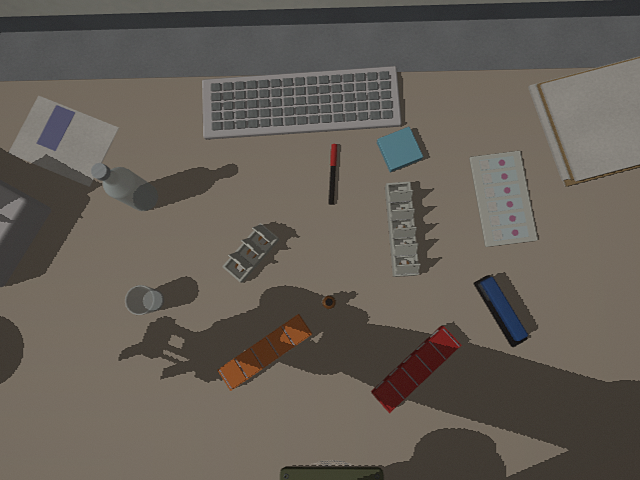

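View pics/scene.png

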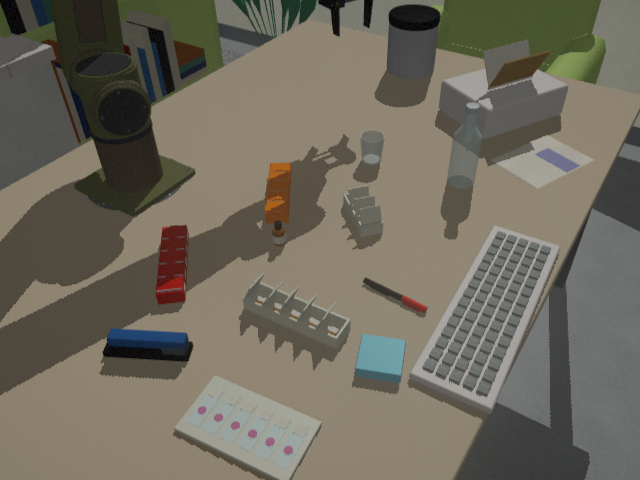

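Top view: five-lid ivory box at (402,228), short three-lid ivory box at (250,252), and orange (265,352) and red (417,368) look-alikes. The ivory five-lid one fits the colour and the lid count. I'll confirm it in a crop and measure it.

```bash
cat > h.py <<'E'
import numpy as np,pickle
def load(n): return pickle.load(open(n+'.pkl','rb'))
def ray(c,u,v,z):
    T=np.array(c['camera_from_world']);R,t=T[:3,:3],T[:3,3];o=-R.T@t
    d=R.T@np.array([(u-c['cx'])/c['fx'],(v-c['cy'])/c['fy'],1]);return o+d*(z-o[2])/d[2]
def proj(c,p):
    T=np.array(c['camera_from_world']);q=T[:3,:3]@p+T[:3,3];return q[0]/q[2]*c['fx']+c['cx'],q[1]/q[2]*c['fy']+c['cy']
E
python3 - <<'E'
import cv2,numpy as np
from h import *
t=load('top');s=load('scene')
a=cv2.resize(t['color'][170:290,365:440],None,fx=5,fy=5,interpolation=cv2.INTER_CUBIC)
b=cv2.resize(s['color'][265:360,230:360],None,fx=3.2,fy=3.2,interpolation=cv2.INTER_CUBIC)
o=np.zeros((600,375+b.shape[1],3),np.uint8);o[:600,:375]=a;o[:b.shape[0],375:]=b
cv2.imwrite('pics/crop.png',o[:,:,::-1]);print(o.shape)
# top: ivory mask
im=t['color'];hsv=cv2.cvtColor(im,cv2.COLOR_RGB2HSV)
print(im[230,394],im[230,380],hsv[230,394],hsv[230,380])
E
```

```text
(600, 791, 3)
[110 109 101] [119 110  98] [ 27  21 110] [ 17  45 119]
```

View pics/crop.png

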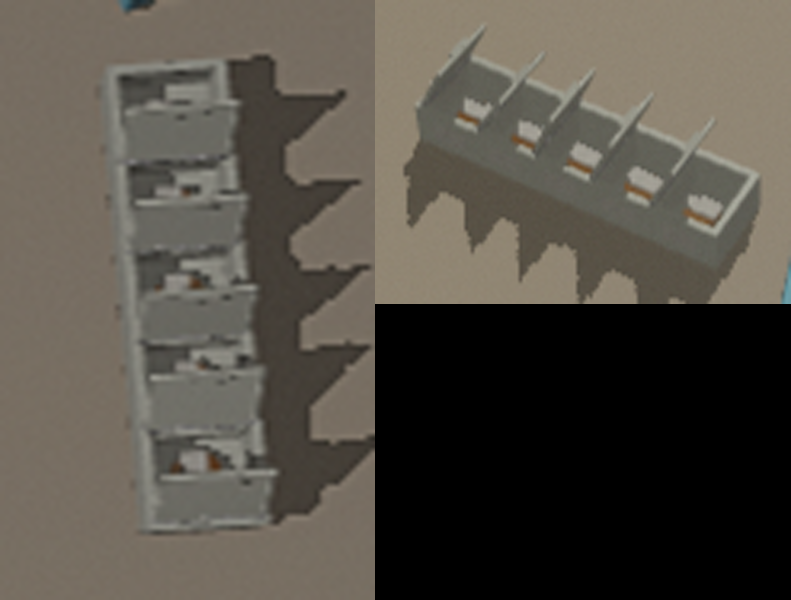

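The crop shows an ivory box with five lids. They are hinged at their near (robot) edges and lean away, so box +x points roughly along world +x. The rim corners in the crop are at about (105,67), (228,62), (268,520) and (145,528).

Run:
```python
from h import *
t=load('top');s=load('scene');f=lambda x,y:(365+x/5-.4,170+y/5-.4);g=lambda x,y:(230+x/3.2-.3-375/3.2,265+y/3.2-.3)
C=[ray(t,*f(*p),28) for p in((106,68),(228,62),(268,520),(145,528))]
for c in C:print(c.round(1))
n=np.linalg.norm
print('len',n(C[0]-C[3]),n(C[1]-C[2]),'w',n(C[0]-C[1]),n(C[2]-C[3]))
m1=(C[0]+C[1])/2;m0=(C[2]+C[3])/2;print('far',m1,'near',m0,'yaw',np.degrees(np.arctan2(*(m1-m0)[[1,0]])))
print('scene far corners',ray(s,*g(757,178),28),ray(s,*g(716,234),28),'near-right',ray(s,*g(418,107),28))
for p in((106,68),(145,528)):print('z0',ray(t,*f(*p),0))
```

```text
[ 678. -124.   28.]
[ 679.9 -175.6   28. ]
[ 485.3 -184.8   28. ]
[ 482.4 -134.3   28. ]
len 195.8631917969256 194.79224474379347 w 51.683700970180595 50.600996254326525
far [ 678.94542653 -149.80592525   28.        ] near [ 483.86046169 -159.52618484   28.        ] yaw 2.852447681713906
scene far corners [ 681.68759594 -129.37597807   28.        ] [ 683.685246   -174.56619268   28.        ] near-right [ 489.82688739 -186.84274316   28.        ]
z0 [ 685.81997642 -127.56359495    0.        ]
z0 [ 484.36261156 -138.15726076    0.        ]
```

The box fits the given sizes: centre about (582,-155), yaw 2.85°, with row_start near (488,-159). I'll shut the gripper and move across at height, turning the tool 24.5° into line with the box.

```bash
python3 -m inch '[[1.2,-4.8,0,2.2],[1.2,-4.8,0,2.2],[1.2,-4.8,0,2.2],[1.2,-4.8,0,2.2],[1.2,-4.8,0,2.2],[1.2,-4.8,0,2.2],[1.2,-4.8,0,2.2],[1.2,-4.8,0,2.2],[1.2,-4.8,0,2.2],[1.2,-4.8,0,2.2],[1.2,-4.8,0,2.2],[1.2,-4.8,0,0]]' 1 10
python3 -m inch '[[1.2,-4.8,0,0],[1.2,-4.8,0,0],[1.2,-4.8,0,0],[1.2,-4.6,0,0],[0,0,0,0],[0,0,0,0]]'
```

```text
clock: 1.3
tcp_pos: [382.9, 26.4, 233.3]
tool_rot: [0.0, -0.023, 1.0, 0.0]
ft_force: [1.8, 0.3, -0.7]
grip_width: 4.5
grip_force: 0.0
clock: 1.9
tcp_pos: [430.8, -162.2, 232.7]
tool_rot: [-0.001, -0.022, 1.0, 0.001]
ft_force: [1.2, -0.0, -0.1]
grip_width: 0.6
grip_force: 0.0
```

```bash
python3 -m inch '[[0,0,-4.4,0],[0,0,-4.4,0],[0,0,-4.4,0],[0,0,-3,0],[0,0,-1.3,0],[0,0,0,0],[0,0,0,0]]'
python3 - <<'E'
from rig import camera
import cv2
c=camera('scene');cv2.imwrite('pics/s2.png',cv2.resize(c['color'][200:380,140:380],None,fx=3,fy=3)[:,:,::-1])
E
```

```text
clock: 2.6
tcp_pos: [432.2, -161.5, 60.0]
tool_rot: [0.001, -0.023, 1.0, -0.001]
ft_force: [-0.1, -0.8, 0.7]
grip_width: 0.2
grip_force: 0.0
```

View pics/s2.png

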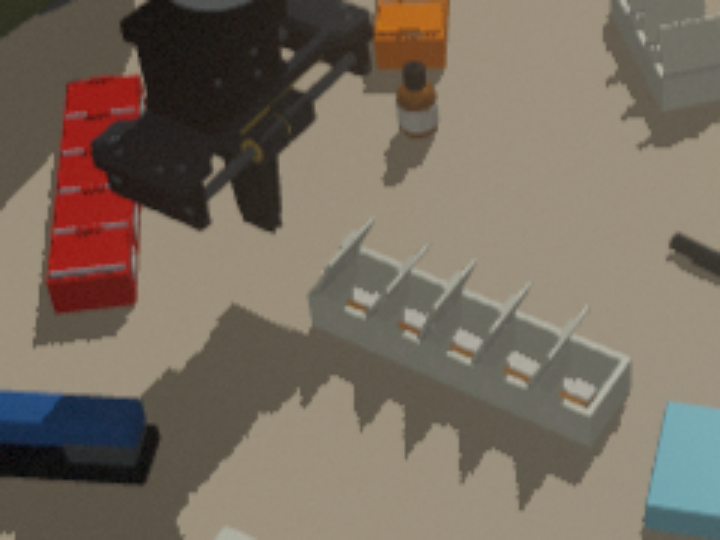

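The closed fingertips (crop (265,220)) hang behind lid 1, in line with the row, and all five lids still stand. Starting the pass with tips about 39 mm up.

```bash
python3 -m inch '[[1,0.05,-0.2,0],[1,0.05,0,0],[1,0.05,0,0],[1,0.05,0,0],[1,0.05,0,0],[1,0.05,0,0],[1,0.05,0,0],[1,0.05,0,0],[1,0.05,0,0]]'
python3 -m inch '[[1,0.05,0,0],[1,0.05,0,0],[1,0.05,0,0],[1,0.05,0,0],[1,0.05,0,0],[1,0.05,0,0],[1,0.05,0,0],[1,0.05,0,0],[1,0.05,0,0]]'
python3 -m inch '[[1,0.05,0,0],[1,0.05,0,0],[1,0.05,0,0],[1,0.05,0,0],[1,0.05,0,0],[1,0.05,0,0],[1,0.05,0,0],[1,0.05,0,0],[0.5,0,0,0],[0,0,0,0],[0,0,0,0]]'
python3 - <<'E'
from rig import camera
import cv2
c=camera('scene');cv2.imwrite('pics/s3.png',cv2.resize(c['color'][200:380,140:380],None,fx=3,fy=3)[:,:,::-1])
E
```

```text
clock: 3.55
tcp_pos: [522.0, -157.1, 56.4]
tool_rot: [-0.0, -0.023, 1.0, 0.0]
ft_force: [-0.4, 0.0, -0.5]
grip_width: 0.5
grip_force: 0.0
clock: 4.45
tcp_pos: [612.0, -152.6, 56.5]
tool_rot: [0.0, -0.023, 1.0, -0.0]
ft_force: [0.2, 0.5, -0.8]
grip_width: 0.4
grip_force: 0.0
clock: 5.55
tcp_pos: [696.0, -148.6, 56.3]
tool_rot: [-0.0, -0.023, 1.0, 0.0]
ft_force: [0.1, -0.1, -0.8]
grip_width: 0.3
grip_force: 0.0
```

View pics/s3.png

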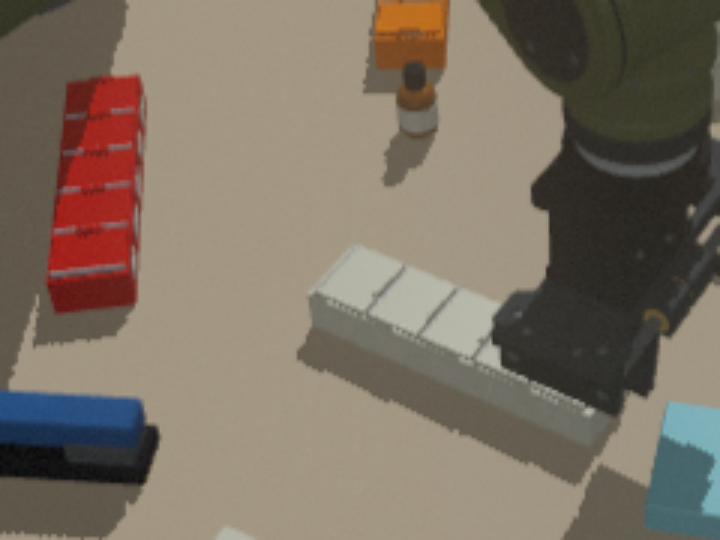

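Lids 1–4 are shut and the box hasn't moved, with its corners still at crop (310,290) and (600,440). Lifting straight up to check lid 5.

```bash
python3 -m inch '[[0,0,2,0],[0,0,4,0],[0,0,5,0],[0,0,5,0],[0,0,3,0],[0,-3,0,0],[0,-5,0,0],[0,-5,0,0],[0,-5,0,0],[0,-3,0,0],[0,0,0,0],[0,0,0,0]]'
python3 - <<'E'
from rig import camera
import cv2
c=camera('top');d=camera('scene')
import numpy as np
a=cv2.resize(c['color'][100:340,180:460],None,fx=1.4,fy=1.4);b=cv2.resize(d['color'][170:380,220:400],None,fx=1.6,fy=1.6)[:336]
cv2.imwrite('pics/s4.png',np.hstack([a,b])[:,:,::-1])
E
```

```text
clock: 6.8
tcp_pos: [695.6, -359.0, 246.0]
tool_rot: [-0.0, -0.022, 1.0, 0.0]
ft_force: [0.2, 1.2, -0.0]
grip_width: 0.6
grip_force: 0.0
```

View pics/s4.png

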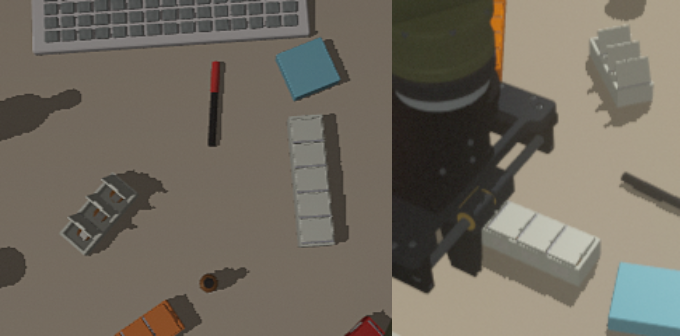

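The top view (crop (310,180)) shows all five lids shut and flat. The short box (100,213) still has its lids open, and nothing else has moved.

```bash
python3 -c "from rig import hand_in;print(hand_in())"
```

```text
the job is handed in; nothing more can be done
None
```

The long box's five lids were shut in one light pass from the hinge side and the job is handed in; in the last pictures the box had not shifted, the short box's lids still stood open, and nothing else in view had moved.

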